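Put the microscope parts and samples back in their colour-coded holders

ROBOT

A 6-joint arm with a two-finger parallel gripper is mounted at the origin on the work surface. World frame = base frame: x ahead of the robot, y to its left, z up, the work surface at z = 0. Lengths are in m, angles in rad, forces in N, time in s.
With the tool pointing down it reaches from about 0.325 to 0.85 m from the base axis. Payload 15.5 kg.
Tool frame: the origin (TCP) lies at the very end of the fingers, on their centre line; the grasp point (between the pads) lies behind it (robot.grip_depth is the z of the grasp point in the tool frame, in m); z points along the fingers, y is the direction in which the jaws open and shut (so a half turn about z gives the same grasp; the last joint's range is limited). The gripper opens to 91 mm and grips with 3 to 60 N. Pads are 32 mm wide; open, the fingers measure 118 mm over their backs; the gripper's body (76 mm by 178 mm) begins 60 mm behind the grasp point.
Start: joints at [1.133, 0.494, 1.345, -0, 1.302, -0.096], TCP at [0.209, 0.589, 0.214] pointing down, gripper open.
Joint ranges: [-2.91, 2.91], [-0.82, 2.16], [0.22, 2.67], [-1.22, 4.37], [0.12, 2.79], [-3.08, 3.08]. Speed limits (rad/s): [1.89, 1.89, 2.57, 3.01, 3.01, 3.01].

INTERFACE

Orientations are given as a unit quaternion [w, x, y, z].
In Python, from rig import robot gives the robot as it stands.
- The arm moves only by the tool step_arm, never from a script. Its argument "steps" is a list of rows, each an object of numbers: "fingers": the opening, from 0 (shut) to 1 (fully open); "x", "y", "z": the shift along the tool's x, y, z in cm; "wx", "wy", "wz": the turn, a rotation vector about the tool's x, y, z in degrees. A call has 1 to 10 rows; each row shifts and turns the commanded pose from where the row before left it, along the tool's axes as they then stand; what a row does not reach is not made up. A row lasts 1/8 s, in which the tool goes at most 62.5 mm and 10.7 degrees, less where a joint would pass 70% of its speed; a pose out of reach is approached as far as the arm can. A call with a gripper value outside its range is refused whole. The fingers move at their own pace and stop on an object; the grip force is fixed at half the most. Time passes only in rows, so rows that do not move let the fingers close. It gives the time, the measured TCP pose, the force and the opening at its end, in the units of the state.
- robot.get_state(): the state, without advancing time (a new reading comes with each control period).
- robot.read_camera(name): name is "scene" or "side" or "wrist"; returns the picture (384x512x3 uint8, blue, green, red); there is no depth.
- robot.camera_info(name): a dict with "fovy" (degrees; the focal length in pixels is half the picture's height over the tangent of half this angle, whatever the lens; pixels are square), "cx", "cy" (the principal point, pixels), "k1" (the pictures are not rectified: a ray, as slopes to the right and down, at radius r is drawn at 1 + k1 r^2 times it, then the intrinsics apply), "rvec" (rotation vector, rad) and "tvec" (3), from world to camera coordinates, as OpenCV has them. Camera axes: x right, y down, z forward; pixel columns grow to the right and rows downward; lengths in m; the calibration is good to about 2 mm. A picture is of the moment at which its call begins: read the wrist's pose just before it. camera_info takes no time and is no camera call; for the wrist camera it gives the pose at the moment of the call.
- robot.hand_in(): hands the job in, once; it reports no verdict.
Trained networks look in the newest picture that a camera, given by its name, has taken for a name from the list of things; names that differ only in an ending like _2 or _b are one class to them, and where a whole thing is asked for, a point or a joint stands for the part that bears it (a point fixed in the world has none). Each returns a list of dicts, best first, with "confidence" (0 to 1); they miss things now and then, are a little off and sometimes report something else, mostly with a low value. They report only what shows in the picture. A call takes as long as a camera call.
- robot.spot_in(camera, thing): "pixel" ([column, row] in pixels, amid what is visible of it).
- robot.regions_of(camera, thing): "region" (384x512 bool, what is visible of it) and "pixel" ([column, row] in pixels, amid what is visible of it).
The state is a dict: "time": time; "joint_pos": joint angles; "joint_velocities": joint speeds; "joint_torque": joint torques, N m; "eef_pos": TCP position; "ee_rot": TCP orientation; "wrist_force": force on the tool from outside, world axes, zero at the start; "wrist_torque": the same for the moment, N m; "opening": opening from 0.0 (shut) to 1.0 (fully open).
Only numpy, scipy, OpenCV 4.12 (cv2) and the standard library are available. Lean on these libraries where they do the work, as an engineer would, in place of code of your own. Each camera call takes 0.05 s, during which the arm holds its last target. There are 200 camera calls.

TASK

Put the four loose things marked with coloured tape or a coloured cap back in the holders of the same colour: the eyepiece in the blue one, the add-on lens in the red one, the capped specimen pot in the green one and the wooden slide case in the yellow one, each upright and resting flat on the floor of its holder. The slide case has been shoved up against the white lamp power unit, so you may first need to slide it along to make room for the fingers. Keep the specimen pot upright all the time and leave the glass dish where it is.

Things in the scene. Friction and masses are not known exactly. Their poses are not given: they have to be found in the camera images.
- eyepiece: microscope eyepiece standing upright, round, 55 mm tall, about 100 g: steel foot 32 mm in diameter up to 18 mm height, above it a black barrel 40 mm in diameter (grip there) with a blue tape band and a blue ring around a dark glass on top; its origin is the centre of its underside, z up
- lens: add-on objective lens standing upright, a silver cylinder 54 mm in diameter, 45 mm tall, about 180 g, with a red tape band and a red ring around a dark glass on top; its origin is the centre of its underside, z up
- pot: white specimen pot with a flat green cap, a cylinder 44 mm in diameter, 55 mm tall with the cap, about 70 g, standing upright; its origin is the centre of its underside, z up
- slide_case: closed wooden slide case lying flat, 95 mm long (its x axis), 36 mm wide (y), 42 mm tall, about 140 g, pale wood with a yellow tape strip around it nearer its +x end. At the start its long +y side is about 2 to 4 mm from the lamp unit's -y face, with no room for a finger; its other three sides are free and it slides easily along the unit. Either way round in its holder will do; its origin is the centre of its underside, z up
- nest_blue: blue-rimmed round shallow holder with a black floor, fixed to the bench, position varies: recess 60 mm in diameter, outside 70 mm; floor 3 mm above the bench, rim top 8 mm above the bench. Origin on the bench at its centre, z up. For the eyepiece
- nest_red: red-rimmed round shallow holder with a black floor, fixed to the bench, position varies: recess 76 mm in diameter, outside 86 mm; floor 3 mm above the bench, rim top 8 mm above the bench. Origin on the bench at its centre, z up. For the lens
- nest_green: green-rimmed round shallow holder with a black floor, fixed to the bench, position varies: recess 68 mm in diameter, outside 78 mm; floor 3 mm above the bench, rim top 8 mm above the bench. Origin on the bench at its centre, z up. For the specimen pot
- nest_yellow: yellow-rimmed rectangular shallow holder with a black floor, fixed to the bench, position and yaw vary: recess 112 mm long (its x axis) by 54 mm wide (y), outside 122 by 64 mm; floor 3 mm above the bench, rim top 8 mm above it. Origin on the bench at its centre, z up. For the slide case, long side along long side
- lamp_unit: white lamp power unit fixed to the bench, a box 80 mm (x) by 90 mm (y) by 60 mm tall, to the robot's left, position and yaw vary; the slide case lies along its -y face. From the near (-x) end the case can be pushed along the unit's +x direction onto at least 100 mm of clear bench beyond; origin on the bench at its centre, z up
- glass_dish: loose covered glass dish with a white disc in it, 84 mm in diameter, 20 mm tall, 90 g, standing among the parts; it is to stay where it is; its origin is the centre of its underside, z up. Small amber vials (19 mm diameter, 37 mm tall) and a small brass weight also stand between the parts, not listed; they need not be handled

How it is judged:
By the outcome, as a careful person would: the job done as asked, in the order asked, and still so for the second after the job is handed in, with the robot touching nothing.
It also fails if it takes over 122 s, if anything falls off the work surface, if the arm or the gripper's body presses on something with over 40 N, if the wrist force passes 120 N, or if a joint passes its speed limit or range.

## Working session

There is one attempt and no reset: what is moved stays moved. The work goes in short steps, Python scripts to look and compute and a tool call to move; the robot and the scene stay as the last step left them, time stands still between calls to the robot, and variables do not carry over. Pictures are saved under pics/ and viewed, about 12 in all and at most 16, crops included, and the job is handed in when it is done.

Besides the shell and the picture viewer there is one more tool, called after ">>>" as name([rows], argument=value, ...), one row to a line, values as JSON. step_arm: Moves the arm, as the interface text tells. Its arguments: {"type":"object","properties":{"steps":{"type":"array"}},"required":["steps"]}

```bash
mkdir -p pics; ls; cat > h.py <<'E'
import numpy as np, cv2
from rig import robot
def cam(n):
    i=robot.camera_info(n); f=192/np.tan(np.radians(i["fovy"])/2)
    return f,i["cx"],i["cy"],i["k1"],cv2.Rodrigues(np.array(i["rvec"],float))[0],np.array(i["tvec"],float)
def topix(c,P):
    f,cx,cy,k,R,t=c; q=np.atleast_2d(P)@R.T+t; s=q[:,:2]/q[:,2:]
    s=s*(1+k*(s**2).sum(1,keepdims=True)); return s*f+[cx,cy]
def toplane(c,px,z):
    f,cx,cy,k,R,t=c; d=(np.atleast_2d(px).astype(float)-[cx,cy])/f; s=d.copy()
    for _ in range(20): s=d/(1+k*(s**2).sum(1,keepdims=True))
    r=np.c_[s,np.ones(len(s))]@R; o=-R.T@t
    return (o+r*((z-o[2])/r[:,2])[:,None])[:,:2]
E
python3 - <<'E'
from h import *
for n in ("scene","side"):
    im=robot.read_camera(n); cv2.imwrite(f"pics/{n}0.png",im)
    c=cam(n); print(n,c[0],c[3],"pos",-c[4].T@c[5])
    for t,z in dict(eyepiece=.03,lens=.022,pot=.028,slide_case=.021,nest_blue=.005,nest_red=.005,nest_green=.005,nest_yellow=.005,lamp_unit=.03,glass_dish=.01).items():
        r=robot.spot_in(n,t)[:2]
        print(t,[(np.round(q["pixel"]),round(q["confidence"],2),np.round(toplane(c,q["pixel"],z)[0],3)) for q in r])
print(robot.get_state(),robot.grip_depth)
E
```

```text
pics
scene 499.355944350249 -0.14598667832578552 pos [1.00566492 0.70969665 0.74718076]
eyepiece [(array([254., 158.]), 0.9, array([ 0.452, -0.165]))]
lens [(array([178., 151.]), 0.77, array([ 0.599, -0.302]))]
pot [(array([267., 252.]), 0.63, array([0.605, 0.126])), (array([287., 194.]), 0.61, array([ 0.466, -0.003]))]
slide_case []
nest_blue [(array([224., 221.]), 0.92, array([ 0.621, -0.022])), (array([179., 150.]), 0.19, array([ 0.586, -0.327]))]
nest_red [(array([196., 183.]), 0.56, array([ 0.613, -0.176]))]
nest_green [(array([323., 241.]), 0.82, array([0.471, 0.144]))]
nest_yellow [(array([222., 141.]), 0.79, array([ 0.465, -0.31 ]))]
lamp_unit [(array([378., 320.]), 0.85, array([0.53 , 0.376])), (array([321., 242.]), 0.46, array([0.496, 0.163]))]
glass_dish [(array([284., 194.]), 0.91, array([ 0.456, -0.027]))]
side 383.257789278256 -0.12799715358554192 pos [ 0.29966136 -0.57371369  0.73238095]
eyepiece [(array([248., 264.]), 0.69, array([ 0.457, -0.156]))]
lens [(array([345., 298.]), 0.8, array([ 0.605, -0.309]))]
pot [(array([260., 164.]), 0.71, array([0.61 , 0.123]))]
slid
[... 477 characters left out ...]
: array([ 1.13354395e+00,  4.93614673e-01,  1.34548059e+00,  2.12276728e-05,
        1.30248826e+00, -9.54767090e-02]), 'joint_velocities': array([-6.40769038e-04,  1.33599886e-03, -8.28656092e-05, -1.11158580e-04,
        2.16167559e-03,  3.81172809e-04]), 'joint_torque': array([ 1.99388996e-03, -8.78670073e+01, -3.82270825e+01,  7.09464052e-02,
        4.36961360e-02,  9.70157544e-05]), 'eef_pos': array([0.20945872, 0.58887381, 0.21391242]), 'ee_rot': array([-8.67154237e-06,  1.70060091e-01,  9.85433694e-01,  7.09793705e-06]), 'wrist_force': array([-0.15054684, -0.36143186,  0.31678011]), 'wrist_torque': array([ 0.00889805,  0.01474032, -0.06968685]), 'opening': 0.9998243666515733} -0.0188
```

```bash
cd pics; python3 -c "
import cv2
for n in ('scene','side'):
    cv2.imwrite(n+'0b.png',cv2.resize(cv2.imread(n+'0.png'),(800,600),interpolation=cv2.INTER_CUBIC))"
```

```text
(no output)
```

View pics/scene0b.png

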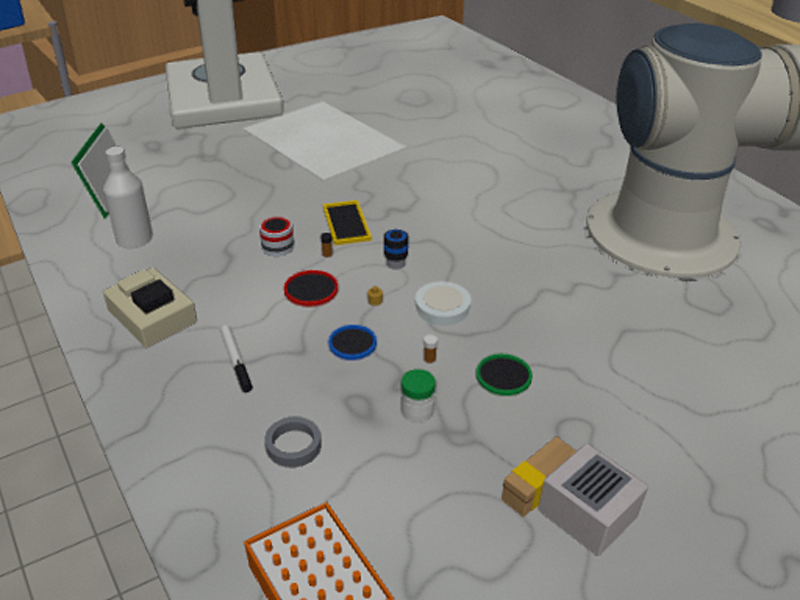

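View pics/side0b.png

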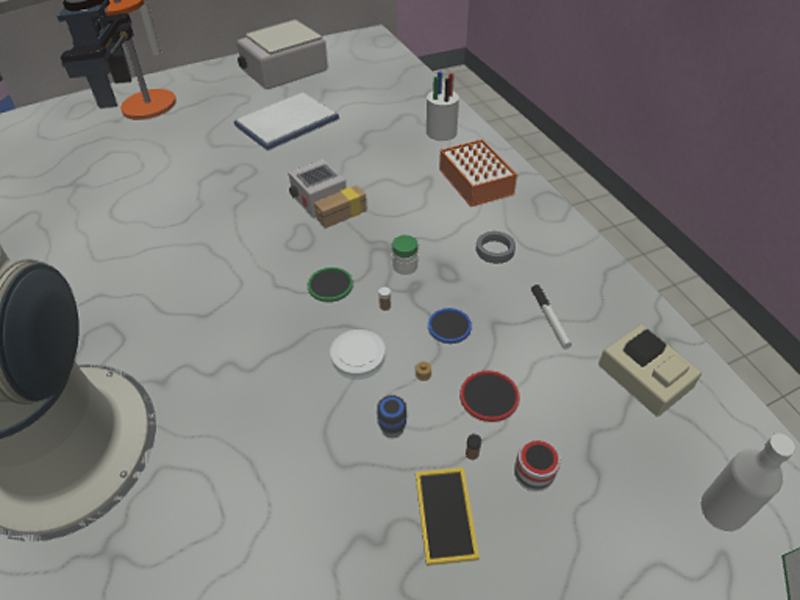

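```bash
cat >> h.py <<'E'
from scipy.optimize import minimize
def cyl(*rz):
    a=np.linspace(0,2*np.pi,40)
    return np.vstack([np.c_[r*np.cos(a),r*np.sin(a),0*a+z] for r,z in rz])
def box(l,w,h): return np.array([[sx*l/2,sy*w/2,z] for sx in(-1,1) for sy in(-1,1) for z in(0,h)])
M=dict(eyepiece=cyl((.016,0),(.016,.018),(.02,.018),(.02,.055)),lens=cyl((.027,0),(.027,.045)),pot=cyl((.022,0),(.022,.055)),
 slide_case=box(.095,.036,.042),nest_blue=cyl((.035,0),(.035,.008)),nest_red=cyl((.043,0),(.043,.008)),nest_green=cyl((.039,0),(.039,.008)),
 nest_yellow=box(.122,.064,.008),lamp_unit=box(.08,.09,.06),glass_dish=cyl((.042,0),(.042,.02)))
S=4
def hull(c,name,x,y,yaw,dz=0):
    P=M[name]; s,k=np.sin(yaw),np.cos(yaw)
    p=topix(c,np.c_[x+k*P[:,0]-s*P[:,1],y+s*P[:,0]+k*P[:,1],P[:,2]+dz])
    m=np.zeros((384*2,512*2),np.uint8)
    cv2.fillConvexPoly(m,cv2.convexHull((np.clip(p,-900,1500)*2*16).astype(np.int32)),1,shift=4); return m
def fit(name,obs,x0,dz=0):
    """obs: list of (cam, mask). returns pose, IoU"""
    ob=[(c,cv2.resize(m.astype(np.uint8),None,fx=2,fy=2)) for c,m in obs]
    y=name in("slide_case","nest_yellow","lamp_unit")
    def cost(v):
        return sum(1-(h&m).sum()/max(1,(h|m).sum()) for c,m in ob for h in[hull(c,name,v[0]/100,v[1]/100,v[2] if y else 0,dz)])/len(ob)
    best=None
    for yaw in ([x0[2]] if len(x0)>2 else np.radians([0,45,90,135]) if y else [0]):
        v0=np.array([x0[0]*100,x0[1]*100,yaw][:3 if y else 2])
        sim=np.vstack([v0]+[v0+d for d in np.diag([1.5,1.5,.3][:len(v0)])])
        r=minimize(cost,v0,method="Nelder-Mead",options=dict(initial_simplex=sim,xatol=.01,fatol=1e-4))
        if best is None or r.fun<best.fun: best=r
    v=best.x; return round(v[0]/100,4),round(v[1]/100,4),round(np.degrees(v[2]),1) if y else 0,round(1-best.fun,2)
def regs(cams,name,near=None,z=.02,cmin=.3,R=.06):
    o=[]
    for n in cams:
        c=cam(n)
        for q in robot.regions_of(n,name):
            if q["confidence"]>cmin and (near is None or np.hypot(*(toplane(c,q["pixel"],z)[0]-near[:2]))<R):
                o.append((c,q["region"])); break
    return o
def go(x,y,z,yaw=None):
    """tool-frame shift in cm and wz turn to reach a pose; yaw = direction of tool y (deg, mod 180)"""
    s=robot.get_state(); w,a,b,d=s["ee_rot"]
    from scipy.spatial.transform import Rotation as Q
    R=Q.from_quat([a,b,d,w]).as_matrix(); D=(np.array([x,y,z])-s["eef_pos"])*100
    cur=np.degrees(np.arctan2(R[1,1],R[0,1])); t=0 if yaw is None else (yaw-cur+90)%180-90
    print("t",round(s["time"],2),"at",s["eef_pos"].round(4),"yaw",cur.round(1),"open",round(s["opening"],3),"j6",s["joint_pos"][5].round(2),"| shift cm",(R.T@D).round(2),"turn wz",round(-t,1))
    return R
E
python3 - <<'E'
from h import *
for n in("scene","side"): robot.read_camera(n)
P=dict(eyepiece=(.455,-.16),lens=(.602,-.305),pot=(.608,.125),slide_case=(.55,.297),nest_blue=(.618,-.03),nest_red=(.61,-.178),nest_green=(.47,.142),nest_yellow=(.466,-.313),lamp_unit=(.53,.376),glass_dish=(.46,-.025))
for k,p in P.items():
    o=regs(("scene","side"),k,p); 
    print(k,len(o),fit(k,o,p) if o else None,[fit(k,[q],p) for q in o] if len(o)>1 else "")
go(.455,-.16,.12)
E
```

```text
eyepiece 2 (np.float64(0.4574), np.float64(-0.164), 0, np.float64(0.91)) [(np.float64(0.4589), np.float64(-0.1634), 0, np.float64(0.9)), (np.float64(0.4568), np.float64(-0.1649), 0, np.float64(0.92))]
lens 2 (np.float64(0.6016), np.float64(-0.3058), 0, np.float64(0.93)) [(np.float64(0.6019), np.float64(-0.3043), 0, np.float64(0.94)), (np.float64(0.6028), np.float64(-0.3064), 0, np.float64(0.94))]
pot 2 (np.float64(0.6071), np.float64(0.1284), 0, np.float64(0.89)) [(np.float64(0.607), np.float64(0.1301), 0, np.float64(0.88)), (np.float64(0.6081), np.float64(0.1276), 0, np.float64(0.94))]
slide_case 2 (np.float64(0.5546), np.float64(0.3101), np.float64(14.3), np.float64(0.84)) [(np.float64(0.5525), np.float64(0.3077), np.float64(18.8), np.float64(0.78)), (np.float64(0.5544), np.float64(0.3106), np.float64(191.8), np.float64(0.93))]
nest_blue 2 (np.float64(0.6142), np.float64(-0.0286), 0, np.float64(0.9)) [(np.float64(0.6138), np.float64(-0.027), 0, np.float64(0.9)), (np.float64(0.614), np.float64(-0.0303), 0, np.float64(0.91))]
nest_red 2 (np.float64(0.6077), np.float64(-0.1732), 0, np
[... 320 characters left out ...]
1), 0, np.float64(0.89))]
nest_yellow 2 (np.float64(0.469), np.float64(-0.3091), np.float64(70.0), np.float64(0.9)) [(np.float64(0.4683), np.float64(-0.3082), np.float64(69.2), np.float64(0.89)), (np.float64(0.4699), np.float64(-0.3094), np.float64(70.5), np.float64(0.92))]
lamp_unit 2 (np.float64(0.5292), np.float64(0.3759), np.float64(191.2), np.float64(0.81)) [(np.float64(0.5278), np.float64(0.3755), np.float64(11.1), np.float64(0.94)), (np.float64(0.531), np.float64(0.385), np.float64(88.3), np.float64(0.69))]
glass_dish 1 (np.float64(0.4583), np.float64(-0.0285), 0, np.float64(0.94)) 
t 2.2 at [0.2095 0.5889 0.2139] yaw 70.4 open 0.999 j6 -0.1 | shift cm [-48.23 -62.33   9.39] turn wz 0
```

>>> step_arm([
  {"x": -3.45, "y": -4.48, "z": 0.65},
  {"x": -3.45, "y": -4.48, "z": 0.65},
  {"x": -3.45, "y": -4.48, "z": 0.65},
  {"x": -3.45, "y": -4.48, "z": 0.65},
  {"x": -3.45, "y": -4.48, "z": 0.65},
  {"x": -3.45, "y": -4.48, "z": 0.65},
  {"x": -3.45, "y": -4.48, "z": 0.65},
])

```text
validation failed for argument at $.st...
```

>>> step_arm([
  {"x": -3.45, "y": -4.48, "z": 0.65},
  {"x": -3.45, "y": -4.48, "z": 0.65},
  {"x": -3.45, "y": -4.48, "z": 0.65},
  {"x": -3.45, "y": -4.48, "z": 0.65},
  {"x": -3.45, "y": -4.48, "z": 0.65},
  {"x": -3.45, "y": -4.48, "z": 0.65},
  {"x": -3.45, "y": -4.48, "z": 0.65},
  {"x": 0},
])

```text
validation failed for argument at $.st...
```

```bash
python3 - <<'E'
from h import *
c=cam("side")
for n,p in dict(amber=(474,446),brass=(423,371),white=(385,299)).items(): print(n,toplane(c,np.array(p)*.64,.015).round(3))
go(.4574,-.164,.02)
im=robot.read_camera("wrist"); cv2.imwrite("pics/w1.png",im)
o=regs(("wrist",),"eyepiece",(.457,-.164)); print(fit("eyepiece",o,(.457,-.164)) if o else None)
E
```

```text
amber [[ 0.544 -0.244]]
brass [[ 0.535 -0.103]]
white [[0.54  0.055]]
t 2.2 at [0.2095 0.5889 0.2139] yaw 70.4 open 0.999 j6 -0.1 | shift cm [-48.59 -62.62  19.39] turn wz 0
None
```

View pics/w1.png

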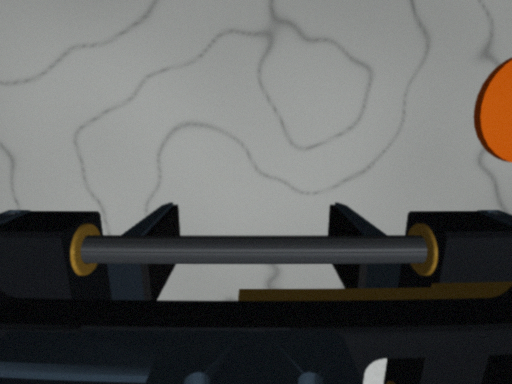

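The rows were refused (probably every field is required). The wrist picture shows only bench, with the fingers at columns 110–400.

>>> step_arm([
  {"fingers": 1, "x": -3.45, "y": -4.48, "z": 0.65, "wx": 0, "wy": 0, "wz": 0},
  {"fingers": 1, "x": -3.45, "y": -4.48, "z": 0.65, "wx": 0, "wy": 0, "wz": 0},
  {"fingers": 1, "x": -3.45, "y": -4.48, "z": 0.65, "wx": 0, "wy": 0, "wz": 0},
  {"fingers": 1, "x": -3.45, "y": -4.48, "z": 0.65, "wx": 0, "wy": 0, "wz": 0},
  {"fingers": 1, "x": -3.45, "y": -4.48, "z": 0.65, "wx": 0, "wy": 0, "wz": 0},
  {"fingers": 1, "x": -3.45, "y": -4.48, "z": 0.65, "wx": 0, "wy": 0, "wz": 0},
  {"fingers": 1, "x": -3.45, "y": -4.48, "z": 0.65, "wx": 0, "wy": 0, "wz": 0},
])

```text
time: 3.18
eef_pos: [0.3324, 0.2109, 0.1685]
ee_rot: [0.0, 0.17, 0.985, 0.0]
wrist_force: [0.7, -0.3, -0.5]
opening: 1.0
```

>>> step_arm([
  {"fingers": 1, "x": -3.45, "y": -4.48, "z": 0.65, "wx": 0, "wy": 0, "wz": 0},
  {"fingers": 1, "x": -3.45, "y": -4.48, "z": 0.65, "wx": 0, "wy": 0, "wz": 0},
  {"fingers": 1, "x": -3.45, "y": -4.48, "z": 0.65, "wx": 0, "wy": 0, "wz": 0},
  {"fingers": 1, "x": -3.45, "y": -4.48, "z": 0.65, "wx": 0, "wy": 0, "wz": 0},
  {"fingers": 1, "x": -3.45, "y": -4.48, "z": 0.65, "wx": 0, "wy": 0, "wz": 0},
  {"fingers": 1, "x": -3.45, "y": -4.48, "z": 0.65, "wx": 0, "wy": 0, "wz": 0},
  {"fingers": 1, "x": -3.45, "y": -4.48, "z": 0.65, "wx": 0, "wy": 0, "wz": 0},
  {"fingers": 0.8, "x": 0, "y": 0, "z": 0, "wx": 0, "wy": 0, "wz": 0},
  {"fingers": 0.8, "x": 0, "y": 0, "z": 0, "wx": 0, "wy": 0, "wz": 0},
])

```text
time: 4.3
eef_pos: [0.4539, -0.1637, 0.1228]
ee_rot: [-0.0, 0.17, 0.985, 0.0]
wrist_force: [-0.8, 1.0, -0.3]
opening: 0.818
```

```bash
python3 - <<'E'
from h import *
go(.4574,-.164,.02)
im=robot.read_camera("wrist"); cv2.imwrite("pics/w2.png",im)
o=regs(("wrist",),"eyepiece",(.457,-.164)); print(fit("eyepiece",o,(.457,-.164)) if o else None)
E
```

```text
t 4.3 at [ 0.4539 -0.1637  0.1228] yaw 70.4 open 0.818 j6 -1.7 | shift cm [-0.35  0.09 10.28] turn wz 0
(np.float64(0.4547), np.float64(-0.1619), 0, np.float64(0.9))
```

View pics/w2.png

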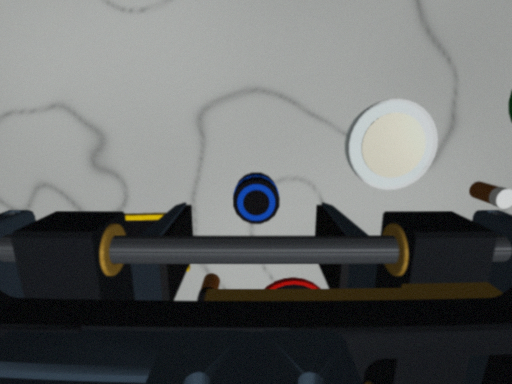

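The eyepiece is at (256,200), between the fingers; the dish is at (393,143), clear of them.

>>> step_arm([
  {"fingers": 0.8, "x": -0.2, "y": 0, "z": 4, "wx": 0, "wy": 0, "wz": 0},
  {"fingers": 0.8, "x": 0, "y": 0, "z": 4, "wx": 0, "wy": 0, "wz": 0},
  {"fingers": 0.8, "x": 0, "y": 0, "z": 2.2, "wx": 0, "wy": 0, "wz": 0},
  {"fingers": 0.8, "x": 0, "y": 0, "z": 0, "wx": 0, "wy": 0, "wz": 0},
  {"fingers": 0, "x": 0, "y": 0, "z": 0, "wx": 0, "wy": 0, "wz": 0},
  {"fingers": 0, "x": 0, "y": 0, "z": 0, "wx": 0, "wy": 0, "wz": 0},
  {"fingers": 0, "x": 0, "y": 0, "z": 0, "wx": 0, "wy": 0, "wz": 0},
  {"fingers": 0, "x": 0, "y": 0, "z": 0, "wx": 0, "wy": 0, "wz": 0},
  {"fingers": 0, "x": 0, "y": 0, "z": 0, "wx": 0, "wy": 0, "wz": 0},
  {"fingers": 0, "x": 0, "y": 0, "z": 0, "wx": 0, "wy": 0, "wz": 0},
])

```text
time: 5.65
eef_pos: [0.4565, -0.1647, 0.0214]
ee_rot: [0.0, 0.17, 0.985, -0.0]
wrist_force: [-0.1, 1.8, 8.5]
opening: 0.433
```

>>> step_arm([
  {"fingers": 0, "x": 0, "y": 0, "z": -2, "wx": 0, "wy": 0, "wz": 0},
  {"fingers": 0, "x": 0, "y": 0, "z": -3, "wx": 0, "wy": 0, "wz": 0},
  {"fingers": 0, "x": 0, "y": 0, "z": -3, "wx": 0, "wy": 0, "wz": 0},
  {"fingers": 0, "x": 0, "y": 0, "z": 0, "wx": 0, "wy": 0, "wz": 0},
])

```text
time: 6.15
eef_pos: [0.4572, -0.1652, 0.1027]
ee_rot: [0.002, 0.17, 0.985, -0.001]
wrist_force: [-0.3, 0.2, -1.7]
opening: 0.434
```

```bash
python3 - <<'E'
from h import *
go(.6142,-.0286,.1); print(robot.get_state()["wrist_force"].round(1))
robot.read_camera("scene");robot.read_camera("side")
e=robot.get_state()["eef_pos"]; o=regs(("side","scene"),"eyepiece",e,.1,R=.1); print([fit("eyepiece",[q],e[:2],e[2]-.02) for q in o])
E
```

```text
t 6.15 at [ 0.4572 -0.1652  0.1027] yaw 70.4 open 0.434 j6 -1.7 | shift cm [-10.21  18.13   0.3 ] turn wz 0
[-0.3  0.2 -1.7]
[]
```

>>> step_arm([
  {"fingers": 0, "x": -2.55, "y": 4.53, "z": 0, "wx": 0, "wy": 0, "wz": 0},
  {"fingers": 0, "x": -2.55, "y": 4.53, "z": 0, "wx": 0, "wy": 0, "wz": 0},
  {"fingers": 0, "x": -2.55, "y": 4.53, "z": 0, "wx": 0, "wy": 0, "wz": 0},
  {"fingers": 0, "x": -2.55, "y": 4.53, "z": 0, "wx": 0, "wy": 0, "wz": 0},
  {"fingers": 0, "x": 0, "y": 0, "z": 2, "wx": 0, "wy": 0, "wz": 0},
  {"fingers": 0, "x": 0, "y": 0, "z": 2, "wx": 0, "wy": 0, "wz": 0},
  {"fingers": 0, "x": 0, "y": 0, "z": 2, "wx": 0, "wy": 0, "wz": 0},
  {"fingers": 0, "x": 0, "y": 0, "z": 1.2, "wx": 0, "wy": 0, "wz": 0},
  {"fingers": 0, "x": 0, "y": 0, "z": 0, "wx": 0, "wy": 0, "wz": 0},
])

```text
time: 7.48
eef_pos: [0.6123, -0.0281, 0.0277]
ee_rot: [-0.001, 0.17, 0.985, -0.0]
wrist_force: [-0.5, 0.4, -0.1]
opening: 0.435
```

```bash
python3 - <<'E'
from h import *
go(.6142,-.0286,.0255)
im=robot.read_camera("scene"); a=im[170:260,180:300]
b=robot.read_camera("side")[160:250,240:360]
cv2.imwrite("pics/e1.png",cv2.resize(np.hstack([a,b]),None,fx=3.3,fy=3.3,interpolation=cv2.INTER_CUBIC))
E
```

```text
t 7.47 at [ 0.6123 -0.0281  0.0277] yaw 70.4 open 0.435 j6 -1.37 | shift cm [-0.2   0.01  0.22] turn wz 0
```

View pics/e1.png

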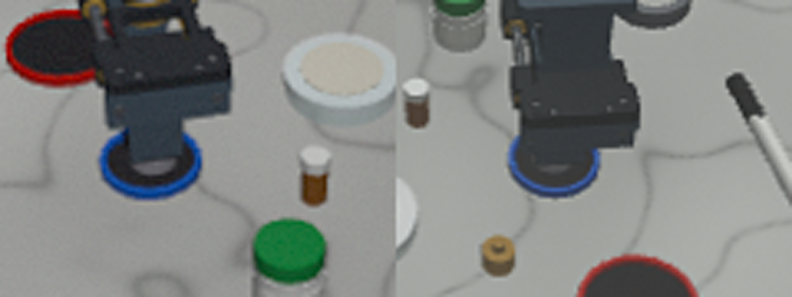

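>>> step_arm([
  {"fingers": 0, "x": 0, "y": 0, "z": 0.3, "wx": 0, "wy": 0, "wz": 0},
  {"fingers": 0, "x": 0, "y": 0, "z": 0, "wx": 0, "wy": 0, "wz": 0},
  {"fingers": 0.6, "x": 0, "y": 0, "z": 0, "wx": 0, "wy": 0, "wz": 0},
  {"fingers": 0.6, "x": 0, "y": 0, "z": 0, "wx": 0, "wy": 0, "wz": 0},
  {"fingers": 0.6, "x": 0, "y": 0, "z": 0, "wx": 0, "wy": 0, "wz": 0},
  {"fingers": 0.6, "x": 0, "y": 0, "z": 0, "wx": 0, "wy": 0, "wz": 0},
  {"fingers": 0.6, "x": 0, "y": 0, "z": -2, "wx": 0, "wy": 0, "wz": 0},
  {"fingers": 0.9, "x": 0, "y": 0, "z": -4, "wx": 0, "wy": 0, "wz": 0},
  {"fingers": 0.9, "x": 0, "y": 0, "z": -4, "wx": 0, "wy": 0, "wz": 0},
  {"fingers": 0.9, "x": 0, "y": 0, "z": 0, "wx": 0, "wy": 0, "wz": 0},
])

```text
time: 8.82
eef_pos: [0.6148, -0.0283, 0.1289]
ee_rot: [0.003, 0.17, 0.985, 0.0]
wrist_force: [0.7, 0.4, -0.6]
opening: 0.888
```

```bash
python3 - <<'E'
from h import *
go(.602,-.3058,.12)
for n in("scene","side"): robot.read_camera(n)
p=(.614,-.0286); print([fit("eyepiece",[q],p,.003) for q in regs(("side","scene"),"eyepiece",p,.03)])
E
```

```text
t 8.82 at [ 0.6148 -0.0283  0.1289] yaw 70.4 open 0.888 j6 -1.37 | shift cm [ -8.09 -26.57   0.91] turn wz 0
[(np.float64(0.6146), np.float64(-0.0299), 0, np.float64(0.93)), (np.float64(0.6144), np.float64(-0.0282), 0, np.float64(0.89))]
```

>>> step_arm([
  {"fingers": 0.9, "x": -1.35, "y": -4.43, "z": 0.15, "wx": 0, "wy": 0, "wz": 0},
  {"fingers": 0.9, "x": -1.35, "y": -4.43, "z": 0.15, "wx": 0, "wy": 0, "wz": 0},
  {"fingers": 0.9, "x": -1.35, "y": -4.43, "z": 0.15, "wx": 0, "wy": 0, "wz": 0},
  {"fingers": 0.9, "x": -1.35, "y": -4.43, "z": 0.15, "wx": 0, "wy": 0, "wz": 0},
  {"fingers": 0.9, "x": -1.35, "y": -4.43, "z": 0.15, "wx": 0, "wy": 0, "wz": 0},
  {"fingers": 0.9, "x": -1.35, "y": -4.43, "z": 0.15, "wx": 0, "wy": 0, "wz": 0},
  {"fingers": 0.9, "x": 0, "y": 0, "z": 0, "wx": 0, "wy": 0, "wz": 0},
])

```text
time: 9.9
eef_pos: [0.5993, -0.3085, 0.1153]
ee_rot: [-0.001, 0.172, 0.985, 0.0]
wrist_force: [-1.0, 0.7, -0.4]
opening: 0.898
```

```bash
python3 - <<'E'
from h import *
p=(.602,-.3058)
go(*p,.011)
im=robot.read_camera("wrist"); cv2.imwrite("pics/w3.png",im)
o=regs(("wrist",),"lens",p); print(fit("lens",o,p) if o else None)
E
```

```text
t 9.9 at [ 0.5993 -0.3085  0.1153] yaw 70.2 open 0.898 j6 -1.79 | shift cm [-0.18  0.35 10.43] turn wz 0
(np.float64(0.5993), np.float64(-0.3026), 0, np.float64(0.95))
```

>>> step_arm([
  {"fingers": 0.9, "x": -0.1, "y": 0.4, "z": 4, "wx": 0, "wy": 0, "wz": 0},
  {"fingers": 0.9, "x": 0, "y": 0, "z": 4, "wx": 0, "wy": 0, "wz": 0},
  {"fingers": 0.9, "x": 0, "y": 0, "z": 2.3, "wx": 0, "wy": 0, "wz": 0},
  {"fingers": 0.9, "x": 0, "y": 0, "z": 0, "wx": 0, "wy": 0, "wz": 0},
  {"fingers": 0, "x": 0, "y": 0, "z": 0, "wx": 0, "wy": 0, "wz": 0},
  {"fingers": 0, "x": 0, "y": 0, "z": 0, "wx": 0, "wy": 0, "wz": 0},
  {"fingers": 0, "x": 0, "y": 0, "z": 0, "wx": 0, "wy": 0, "wz": 0},
  {"fingers": 0, "x": 0, "y": 0, "z": 0, "wx": 0, "wy": 0, "wz": 0},
  {"fingers": 0, "x": 0, "y": 0, "z": 0, "wx": 0, "wy": 0, "wz": 0},
  {"fingers": 0, "x": 0, "y": 0, "z": 0, "wx": 0, "wy": 0, "wz": 0},
])

```text
time: 11.25
eef_pos: [0.603, -0.3025, 0.0148]
ee_rot: [0.001, 0.17, 0.985, -0.0]
wrist_force: [-0.2, 0.8, 6.5]
opening: 0.591
```

>>> step_arm([
  {"fingers": 0, "x": 0, "y": 0, "z": -2, "wx": 0, "wy": 0, "wz": 0},
  {"fingers": 0, "x": 0, "y": 0, "z": -3, "wx": 0, "wy": 0, "wz": 0},
  {"fingers": 0, "x": 0, "y": 0, "z": -3, "wx": 0, "wy": 0, "wz": 0},
  {"fingers": 0, "x": 0, "y": 0, "z": 0, "wx": 0, "wy": 0, "wz": 0},
  {"fingers": 0, "x": 0, "y": 0, "z": 0, "wx": 0, "wy": 0, "wz": 0},
])

```text
time: 11.88
eef_pos: [0.6023, -0.3021, 0.0941]
ee_rot: [-0.0, 0.17, 0.985, 0.0]
wrist_force: [-0.2, 0.3, -1.9]
opening: 0.587
```

```bash
python3 - <<'E'
from h import *
go(.6077,-.1732,.02)
E
```

```text
t 11.88 at [ 0.6023 -0.3021  0.0941] yaw 70.4 open 0.587 j6 -1.78 | shift cm [ 3.81 12.33  7.41] turn wz 0
```

>>> step_arm([
  {"fingers": 0, "x": 1.27, "y": 4.11, "z": 0, "wx": 0, "wy": 0, "wz": 0},
  {"fingers": 0, "x": 1.27, "y": 4.11, "z": 0, "wx": 0, "wy": 0, "wz": 0},
  {"fingers": 0, "x": 1.27, "y": 4.11, "z": 0, "wx": 0, "wy": 0, "wz": 0},
  {"fingers": 0, "x": 0, "y": 0, "z": 2.5, "wx": 0, "wy": 0, "wz": 0},
  {"fingers": 0, "x": 0, "y": 0, "z": 2.5, "wx": 0, "wy": 0, "wz": 0},
  {"fingers": 0, "x": 0, "y": 0, "z": 2, "wx": 0, "wy": 0, "wz": 0},
  {"fingers": 0, "x": 0, "y": 0, "z": 0.3, "wx": 0, "wy": 0, "wz": 0},
  {"fingers": 0, "x": 0, "y": 0, "z": 0.3, "wx": 0, "wy": 0, "wz": 0},
  {"fingers": 0, "x": 0, "y": 0, "z": 0, "wx": 0, "wy": 0, "wz": 0},
])

```text
time: 13.0
eef_pos: [0.6082, -0.1734, 0.0184]
ee_rot: [0.0, 0.17, 0.985, -0.0]
wrist_force: [-0.2, 0.0, -2.1]
opening: 0.589
```

```bash
python3 - <<'E'
from h import *
go(.6077,-.1732,.018);print(robot.get_state()["wrist_force"].round(1))
E
```

```text
t 13.0 at [ 0.6082 -0.1734  0.0184] yaw 70.4 open 0.589 j6 -1.6 | shift cm [0.06 0.   0.04] turn wz 0
[-0.2  0.  -2.1]
```

>>> step_arm([
  {"fingers": 0, "x": 0, "y": 0, "z": 0.1, "wx": 0, "wy": 0, "wz": 0},
  {"fingers": 0, "x": 0, "y": 0, "z": 0, "wx": 0, "wy": 0, "wz": 0},
  {"fingers": 0.75, "x": 0, "y": 0, "z": 0, "wx": 0, "wy": 0, "wz": 0},
  {"fingers": 0.75, "x": 0, "y": 0, "z": 0, "wx": 0, "wy": 0, "wz": 0},
  {"fingers": 0.75, "x": 0, "y": 0, "z": 0, "wx": 0, "wy": 0, "wz": 0},
  {"fingers": 0.75, "x": 0, "y": 0, "z": 0, "wx": 0, "wy": 0, "wz": 0},
  {"fingers": 0.75, "x": 0, "y": 0, "z": -2, "wx": 0, "wy": 0, "wz": 0},
  {"fingers": 0.8, "x": 0, "y": 0, "z": -4, "wx": 0, "wy": 0, "wz": 0},
  {"fingers": 0.8, "x": 0, "y": 0, "z": -4.5, "wx": 0, "wy": 0, "wz": 0},
  {"fingers": 0.8, "x": 0, "y": 0, "z": 0, "wx": 0, "wy": 0, "wz": 0},
])

```text
time: 14.25
eef_pos: [0.6099, -0.174, 0.1254]
ee_rot: [0.003, 0.17, 0.985, -0.001]
wrist_force: [0.9, -0.6, -0.4]
opening: 0.798
```

```bash
python3 - <<'E'
from h import *
go(.607,.1284,.125)
for n in("scene","side"): robot.read_camera(n)
p=(.6077,-.1732); print([fit("lens",[q],p,.003) for q in regs(("side","scene"),"lens",p,.03)])
E
```

```text
t 14.25 at [ 0.6099 -0.174   0.1254] yaw 70.4 open 0.798 j6 -1.6 | shift cm [10.41 28.39 -0.03] turn wz 0
[(np.float64(0.6087), np.float64(-0.1752), 0, np.float64(0.88)), (np.float64(0.6069), np.float64(-0.1711), 0, np.float64(0.91))]
```

>>> step_arm([
  {"fingers": 0.8, "x": 1.49, "y": 4.06, "z": 0, "wx": 0, "wy": 0, "wz": 0},
  {"fingers": 0.8, "x": 1.49, "y": 4.06, "z": 0, "wx": 0, "wy": 0, "wz": 0},
  {"fingers": 0.8, "x": 1.49, "y": 4.06, "z": 0, "wx": 0, "wy": 0, "wz": 0},
  {"fingers": 0.8, "x": 1.49, "y": 4.06, "z": 0, "wx": 0, "wy": 0, "wz": 0},
  {"fingers": 0.8, "x": 1.49, "y": 4.06, "z": 0, "wx": 0, "wy": 0, "wz": 0},
  {"fingers": 0.8, "x": 1.49, "y": 4.06, "z": 0, "wx": 0, "wy": 0, "wz": 0},
  {"fingers": 0.8, "x": 1.49, "y": 4.06, "z": 0, "wx": 0, "wy": 0, "wz": 0},
  {"fingers": 0.8, "x": 0, "y": 0, "z": 0, "wx": 0, "wy": 0, "wz": 0},
])

```text
time: 15.45
eef_pos: [0.6041, 0.1321, 0.1206]
ee_rot: [-0.001, 0.169, 0.986, -0.0]
wrist_force: [-0.0, 0.4, -0.3]
opening: 0.799
```

```bash
python3 - <<'E'
from h import *
p=(.607,.1284)
go(*p,.017)
im=robot.read_camera("wrist"); cv2.imwrite("pics/w4.png",im)
o=regs(("wrist",),"pot",p); print(fit("pot",o,p) if o else None)
E
```

```text
t 15.45 at [0.6041 0.1321 0.1206] yaw 70.6 open 0.799 j6 -1.11 | shift cm [-0.42 -0.24 10.36] turn wz 0
(np.float64(0.6036), np.float64(0.1273), 0, np.float64(0.95))
```

>>> step_arm([
  {"fingers": 0.8, "x": -0.3, "y": -0.3, "z": 3.5, "wx": 0, "wy": 0, "wz": 0},
  {"fingers": 0.8, "x": 0, "y": 0, "z": 3.5, "wx": 0, "wy": 0, "wz": 0},
  {"fingers": 0.8, "x": 0, "y": 0, "z": 3.2, "wx": 0, "wy": 0, "wz": 0},
  {"fingers": 0.8, "x": 0, "y": 0, "z": 0, "wx": 0, "wy": 0, "wz": 0},
  {"fingers": 0, "x": 0, "y": 0, "z": 0, "wx": 0, "wy": 0, "wz": 0},
  {"fingers": 0, "x": 0, "y": 0, "z": 0, "wx": 0, "wy": 0, "wz": 0},
  {"fingers": 0, "x": 0, "y": 0, "z": 0, "wx": 0, "wy": 0, "wz": 0},
  {"fingers": 0, "x": 0, "y": 0, "z": 0, "wx": 0, "wy": 0, "wz": 0},
  {"fingers": 0, "x": 0, "y": 0, "z": 0, "wx": 0, "wy": 0, "wz": 0},
  {"fingers": 0, "x": 0, "y": 0, "z": 0, "wx": 0, "wy": 0, "wz": 0},
])

```text
time: 16.8
eef_pos: [0.6073, 0.1256, 0.0208]
ee_rot: [0.001, 0.17, 0.985, 0.0]
wrist_force: [-1.6, -0.4, 7.7]
opening: 0.481
```

>>> step_arm([
  {"fingers": 0, "x": 0, "y": 0, "z": -1.5, "wx": 0, "wy": 0, "wz": 0},
  {"fingers": 0, "x": 0, "y": 0, "z": -2, "wx": 0, "wy": 0, "wz": 0},
  {"fingers": 0, "x": 0, "y": 0, "z": -2.5, "wx": 0, "wy": 0, "wz": 0},
  {"fingers": 0, "x": 0, "y": 0, "z": -2, "wx": 0, "wy": 0, "wz": 0},
  {"fingers": 0, "x": 0, "y": 0, "z": 0, "wx": 0, "wy": 0, "wz": 0},
])

```text
time: 17.42
eef_pos: [0.6078, 0.1258, 0.1021]
ee_rot: [0.002, 0.17, 0.985, 0.0]
wrist_force: [-0.5, 0.2, -0.2]
opening: 0.479
```

```bash
python3 - <<'E'
from h import *
go(.4711,.1387,.022)
E
```

```text
t 17.43 at [0.6078 0.1258 0.1021] yaw 70.4 open 0.479 j6 -1.12 | shift cm [13.34 -3.37  7.97] turn wz 0
```

>>> step_arm([
  {"fingers": 0, "x": 1.67, "y": -0.42, "z": 0, "wx": 0, "wy": 0, "wz": 0},
  {"fingers": 0, "x": 3.33, "y": -0.84, "z": 0, "wx": 0, "wy": 0, "wz": 0},
  {"fingers": 0, "x": 3.34, "y": -0.84, "z": 0, "wx": 0, "wy": 0, "wz": 0},
  {"fingers": 0, "x": 3.33, "y": -0.84, "z": 0, "wx": 0, "wy": 0, "wz": 0},
  {"fingers": 0, "x": 1.67, "y": -0.43, "z": 0, "wx": 0, "wy": 0, "wz": 0},
  {"fingers": 0, "x": 0, "y": 0, "z": 2.5, "wx": 0, "wy": 0, "wz": 0},
  {"fingers": 0, "x": 0, "y": 0, "z": 2.5, "wx": 0, "wy": 0, "wz": 0},
  {"fingers": 0, "x": 0, "y": 0, "z": 2, "wx": 0, "wy": 0, "wz": 0},
  {"fingers": 0, "x": 0, "y": 0, "z": 0.6, "wx": 0, "wy": 0, "wz": 0},
  {"fingers": 0, "x": 0, "y": 0, "z": 0, "wx": 0, "wy": 0, "wz": 0},
])

```text
time: 18.68
eef_pos: [0.4695, 0.1385, 0.0238]
ee_rot: [-0.0, 0.17, 0.985, -0.0]
wrist_force: [0.3, -0.3, -0.9]
opening: 0.477
```

```bash
python3 - <<'E'
from h import *
go(.4711,.1387,.0235);print(robot.get_state()["wrist_force"].round(1))
a=robot.read_camera("scene")[180:290,240:380]
b=robot.read_camera("side")[120:230,150:290]
cv2.imwrite("pics/p1.png",cv2.resize(np.hstack([a,b]),None,fx=2.8,fy=2.8,interpolation=cv2.INTER_CUBIC))
E
```

```text
t 18.68 at [0.4695 0.1385 0.0238] yaw 70.4 open 0.477 j6 -1.06 | shift cm [-0.15  0.08  0.03] turn wz 0
[ 0.3 -0.3 -0.9]
```

View pics/p1.png

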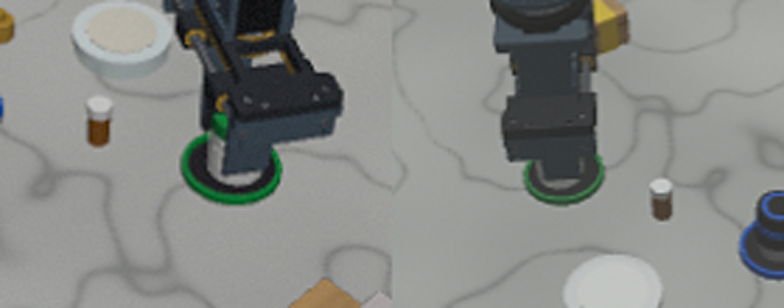

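The pot is in the green holder in both views, upright; now release.

>>> step_arm([
  {"fingers": 0, "x": 0, "y": 0, "z": 0.1, "wx": 0, "wy": 0, "wz": 0},
  {"fingers": 0, "x": 0, "y": 0, "z": 0, "wx": 0, "wy": 0, "wz": 0},
  {"fingers": 0.65, "x": 0, "y": 0, "z": 0, "wx": 0, "wy": 0, "wz": 0},
  {"fingers": 0.65, "x": 0, "y": 0, "z": 0, "wx": 0, "wy": 0, "wz": 0},
  {"fingers": 0.65, "x": 0, "y": 0, "z": 0, "wx": 0, "wy": 0, "wz": 0},
  {"fingers": 0.65, "x": 0, "y": 0, "z": 0, "wx": 0, "wy": 0, "wz": 0},
  {"fingers": 0.65, "x": 0, "y": 0, "z": -2, "wx": 0, "wy": 0, "wz": 0},
  {"fingers": 0.65, "x": 0, "y": 0, "z": -4, "wx": 0, "wy": 0, "wz": 0},
  {"fingers": 0.65, "x": 0, "y": 0, "z": -4.5, "wx": 0, "wy": 0, "wz": 0},
  {"fingers": 0.65, "x": 0, "y": 0, "z": -4, "wx": 0, "wy": 0, "wz": 0},
])

```text
time: 20.02
eef_pos: [0.4697, 0.1385, 0.1695]
ee_rot: [0.0, 0.17, 0.985, 0.0]
wrist_force: [0.2, 0.3, -0.6]
opening: 0.65
```

```bash
python3 - <<'E'
from h import *
go(.592,.317,.19,101.3)
for n in("scene","side"): robot.read_camera(n)
p=(.471,.1387); print([fit("pot",[q],p,.003) for q in regs(("side","scene"),"pot",p,.03)])
E
```

```text
t 20.02 at [0.4697 0.1385 0.1695] yaw 70.4 open 0.65 j6 -1.06 | shift cm [-5.54 20.91 -2.04] turn wz -30.9
[(np.float64(0.4686), np.float64(0.1392), 0, np.float64(0.88)), (np.float64(0.468), np.float64(0.1406), 0, np.float64(0.95))]
```

>>> step_arm([
  {"fingers": 0, "x": -1.11, "y": 4.18, "z": -0.4, "wx": 0, "wy": 0, "wz": 0},
  {"fingers": 0, "x": -1.11, "y": 4.18, "z": -0.4, "wx": 0, "wy": 0, "wz": 0},
  {"fingers": 0, "x": -1.11, "y": 4.18, "z": -0.4, "wx": 0, "wy": 0, "wz": 0},
  {"fingers": 0, "x": -1.11, "y": 4.18, "z": -0.4, "wx": 0, "wy": 0, "wz": 0},
  {"fingers": 0, "x": -1.11, "y": 4.18, "z": -0.4, "wx": 0, "wy": 0, "wz": 0},
  {"fingers": 0, "x": 0, "y": 0, "z": 0, "wx": 0, "wy": 0, "wz": -10.3},
  {"fingers": 0, "x": 0, "y": 0, "z": 0, "wx": 0, "wy": 0, "wz": -10.3},
  {"fingers": 0, "x": 0, "y": 0, "z": 0, "wx": 0, "wy": 0, "wz": -10.3},
  {"fingers": 0, "x": 0, "y": 0, "z": 0, "wx": 0, "wy": 0, "wz": 0},
])

```text
time: 21.35
eef_pos: [0.5916, 0.3166, 0.1862]
ee_rot: [-0.001, -0.098, 0.995, -0.0]
wrist_force: [-0.3, 0.1, 0.1]
opening: 0.005
```

```bash
python3 - <<'E'
from h import *
go(.469,.293,.15,101.3)
im=robot.read_camera("wrist"); cv2.imwrite("pics/w5.png",im)
for k,p in dict(slide_case=(.554,.31,.2),lamp_unit=(.529,.376,.2)).items():
    o=regs(("wrist",),k,p); print(k,fit(k,o,p) if o else None)
E
```

```text
t 21.35 at [0.5916 0.3166 0.1862] yaw 101.3 open 0.005 j6 -1.37 | shift cm [12.47  0.08  3.65] turn wz -0.0
slide_case (np.float64(0.5499), np.float64(0.3115), np.float64(10.6), np.float64(0.95))
lamp_unit (np.float64(0.5265), np.float64(0.3737), np.float64(11.4), np.float64(0.94))
```

View pics/w5.png

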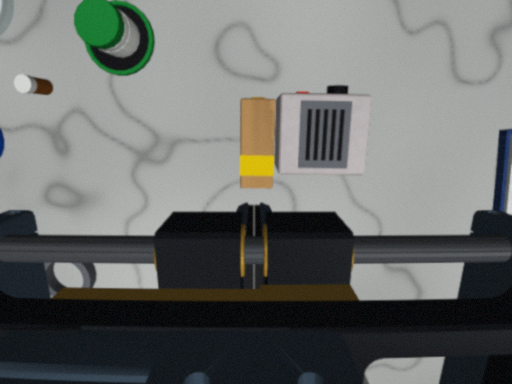

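>>> step_arm([
  {"fingers": 0, "x": 4.3, "y": 0.1, "z": 1.2, "wx": 0, "wy": 0, "wz": 0},
  {"fingers": 0, "x": 4.3, "y": 0.1, "z": 1.2, "wx": 0, "wy": 0, "wz": 0},
  {"fingers": 0, "x": 4.3, "y": 0, "z": 1.2, "wx": 0, "wy": 0, "wz": 0},
  {"fingers": 0, "x": 0, "y": 0, "z": 0, "wx": 0, "wy": 0, "wz": 0},
  {"fingers": 0, "x": 0, "y": 0, "z": 4.5, "wx": 0, "wy": 0, "wz": 0},
  {"fingers": 0, "x": 0, "y": 0, "z": 4.5, "wx": 0, "wy": 0, "wz": 0},
  {"fingers": 0, "x": 0, "y": 0, "z": 4.2, "wx": 0, "wy": 0, "wz": 0},
  {"fingers": 0, "x": 0, "y": 0, "z": 0, "wx": 0, "wy": 0, "wz": 0},
])

```text
time: 22.5
eef_pos: [0.4644, 0.2929, 0.0178]
ee_rot: [-0.002, -0.098, 0.995, -0.001]
wrist_force: [-0.4, 0.8, 0.3]
opening: 0.007
```

```bash
python3 - <<'E'
from h import *
go(.4647,.2935,.015,101.3)
E
```

```text
t 22.5 at [0.4644 0.2929 0.0178] yaw 101.2 open 0.007 j6 -1.31 | shift cm [-0.04  0.06  0.28] turn wz -0.1
```

>>> step_arm([
  {"fingers": 0, "x": -1.2, "y": 0.05, "z": 0, "wx": 0, "wy": 0, "wz": 0},
  {"fingers": 0, "x": -0.8, "y": 0, "z": 0, "wx": 0, "wy": 0, "wz": 0},
  {"fingers": 0, "x": -0.8, "y": 0, "z": 0, "wx": 0, "wy": 0, "wz": 0},
  {"fingers": 0, "x": -0.9, "y": 0, "z": 0, "wx": 0, "wy": 0, "wz": 0},
  {"fingers": 0, "x": -0.9, "y": 0, "z": 0, "wx": 0, "wy": 0, "wz": 0},
  {"fingers": 0, "x": -0.9, "y": 0, "z": 0, "wx": 0, "wy": 0, "wz": 0},
  {"fingers": 0, "x": -0.9, "y": 0, "z": 0, "wx": 0, "wy": 0, "wz": 0},
  {"fingers": 0, "x": -0.9, "y": 0, "z": 0, "wx": 0, "wy": 0, "wz": 0},
  {"fingers": 0, "x": -0.8, "y": 0, "z": 0, "wx": 0, "wy": 0, "wz": 0},
  {"fingers": 0, "x": -0.5, "y": 0, "z": 0, "wx": 0, "wy": 0, "wz": 0},
])

```text
time: 23.75
eef_pos: [0.55, 0.311, 0.0199]
ee_rot: [0.0, -0.099, 0.995, 0.0]
wrist_force: [-1.9, -0.1, 0.2]
opening: 0.005
```

```bash
python3 - <<'E'
from h import *
go(.62,.325,.015,101.3)
for n in("scene","side"): cv2.imwrite(f"pics/{n}5.png",robot.read_camera(n))
a=cv2.imread("pics/scene5.png")[220:370,280:450];b=cv2.imread("pics/side5.png")[70:220,150:320]
cv2.imwrite("pics/c5.png",cv2.resize(np.hstack([a,b]),None,fx=2.3,fy=2.3))
p=(.605,.32,.2); print([fit("slide_case",[q],p) for q in regs(("side","scene"),"slide_case",p)])
E
```

```text
t 23.75 at [0.55   0.311  0.0199] yaw 101.3 open 0.005 j6 -1.35 | shift cm [-7.14  0.    0.49] turn wz 0.0
[(np.float64(0.6198), np.float64(0.313), np.float64(22.9), np.float64(0.72)), (np.float64(0.6149), np.float64(0.325), np.float64(13.3), np.float64(0.93))]
```

View pics/c5.png

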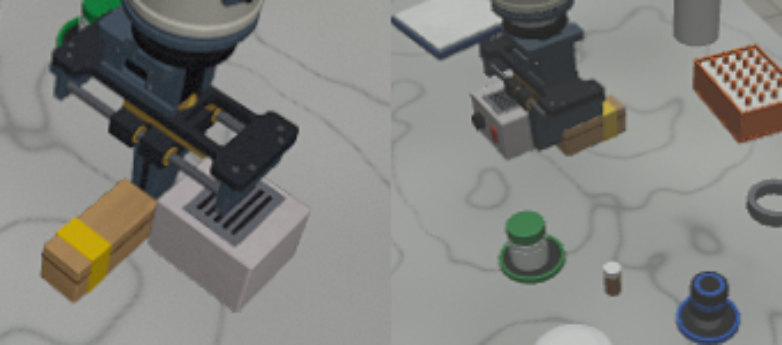

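>>> step_arm([
  {"fingers": 0, "x": 1, "y": 0, "z": 0, "wx": 0, "wy": 0, "wz": 0},
  {"fingers": 0.75, "x": 0, "y": 0, "z": -4, "wx": 0, "wy": 0, "wz": 0},
  {"fingers": 0.75, "x": 0, "y": 0, "z": -4, "wx": 0, "wy": 0, "wz": 0},
  {"fingers": 0.75, "x": 0, "y": 0, "z": -4, "wx": 0, "wy": 0, "wz": 0},
  {"fingers": 0.75, "x": -2.5, "y": 0, "z": 0, "wx": 0, "wy": 0, "wz": 0},
  {"fingers": 0.75, "x": -2.5, "y": 0, "z": 0, "wx": 0, "wy": 0, "wz": 0},
  {"fingers": 0.75, "x": -2.6, "y": 0, "z": 0, "wx": 0, "wy": 0, "wz": 0},
  {"fingers": 0.75, "x": 0, "y": 0, "z": 0, "wx": 0, "wy": 0, "wz": 0},
  {"fingers": 0.75, "x": 0, "y": 0, "z": 0, "wx": 0, "wy": 0, "wz": 0},
])

```text
time: 25.08
eef_pos: [0.613, 0.3236, 0.1396]
ee_rot: [-0.001, -0.099, 0.995, -0.0]
wrist_force: [-0.4, 0.2, 0.1]
opening: 0.75
```

```bash
python3 - <<'E'
from h import *
for n in("wrist","side"): cv2.imwrite(f"pics/{n}6.png",robot.read_camera(n))
p=(.6145,.324,.2)
for n in("wrist","side"): print(n,[fit("slide_case",[q],p) for q in regs((n,),"slide_case",p)])
go(.6145,.324,.013,101.3)
E
```

```text
wrist [(np.float64(0.6136), np.float64(0.3242), np.float64(11.3), np.float64(0.92))]
side [(np.float64(0.6198), np.float64(0.3235), np.float64(18.2), np.float64(0.88))]
t 25.27 at [0.6135 0.3238 0.1401] yaw 101.3 open 0.751 j6 -1.37 | shift cm [-0.1   0.   12.71] turn wz 0.0
```

View pics/wrist6.png

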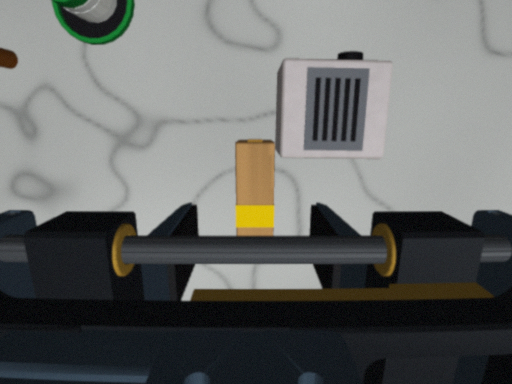

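The case lies at columns 236–275, parallel to the fingers and centred; the lamp's end (row 157) is clear of them.

>>> step_arm([
  {"fingers": 0.75, "x": -0.1, "y": 0, "z": 4.2, "wx": 0, "wy": 0, "wz": 0},
  {"fingers": 0.75, "x": 0, "y": 0, "z": 4.2, "wx": 0, "wy": 0, "wz": 0},
  {"fingers": 0.75, "x": 0, "y": 0, "z": 4.2, "wx": 0, "wy": 0, "wz": 0},
  {"fingers": 0.75, "x": 0, "y": 0, "z": 0, "wx": 0, "wy": 0, "wz": 0},
  {"fingers": 0, "x": 0, "y": 0, "z": 0, "wx": 0, "wy": 0, "wz": 0},
  {"fingers": 0, "x": 0, "y": 0, "z": 0, "wx": 0, "wy": 0, "wz": 0},
  {"fingers": 0, "x": 0, "y": 0, "z": 0, "wx": 0, "wy": 0, "wz": 0},
  {"fingers": 0, "x": 0, "y": 0, "z": 0, "wx": 0, "wy": 0, "wz": 0},
  {"fingers": 0, "x": 0, "y": 0, "z": 0, "wx": 0, "wy": 0, "wz": 0},
  {"fingers": 0, "x": 0, "y": 0, "z": 0, "wx": 0, "wy": 0, "wz": 0},
])

```text
time: 26.52
eef_pos: [0.6157, 0.3243, 0.015]
ee_rot: [0.001, -0.099, 0.995, 0.0]
wrist_force: [-1.4, -0.6, 8.3]
opening: 0.393
```

>>> step_arm([
  {"fingers": 0, "x": 0, "y": 0, "z": 0, "wx": 0, "wy": 0, "wz": 0},
  {"fingers": 0, "x": 0, "y": 0, "z": -2, "wx": 0, "wy": 0, "wz": 0},
  {"fingers": 0, "x": 0, "y": 0, "z": -3.5, "wx": 0, "wy": 0, "wz": 0},
  {"fingers": 0, "x": 0, "y": 0, "z": -3.5, "wx": 0, "wy": 0, "wz": 0},
  {"fingers": 0, "x": 0, "y": 0, "z": -3.5, "wx": 0, "wy": 0, "wz": 0},
  {"fingers": 0, "x": 0, "y": 0, "z": 0, "wx": 0, "wy": 0, "wz": 0},
])

```text
time: 27.28
eef_pos: [0.6168, 0.3247, 0.1433]
ee_rot: [0.003, -0.099, 0.995, 0.001]
wrist_force: [0.7, -0.1, -1.7]
opening: 0.393
```

```bash
python3 - <<'E'
from h import *
go(.469,-.309,.14,160); print(robot.get_state()["joint_pos"].round(2))
E
```

```text
t 27.27 at [0.6168 0.3247 0.1433] yaw 101.3 open 0.393 j6 -1.37 | shift cm [ 26.93 -59.24   0.1 ] turn wz -58.7
[ 0.4   0.66  1.23 -0.    1.24 -1.37]
```

>>> step_arm([
  {"fingers": 0, "x": 1.04, "y": -2.28, "z": 0, "wx": 0, "wy": 0, "wz": 0},
  {"fingers": 0, "x": 2.07, "y": -4.56, "z": 0, "wx": 0, "wy": 0, "wz": 0},
  {"fingers": 0, "x": 2.07, "y": -4.56, "z": 0, "wx": 0, "wy": 0, "wz": 0},
  {"fingers": 0, "x": 2.07, "y": -4.56, "z": 0, "wx": 0, "wy": 0, "wz": 0},
  {"fingers": 0, "x": 2.07, "y": -4.56, "z": 0, "wx": 0, "wy": 0, "wz": 0},
  {"fingers": 0, "x": 2.07, "y": -4.56, "z": 0, "wx": 0, "wy": 0, "wz": 0},
  {"fingers": 0, "x": 2.07, "y": -4.56, "z": 0, "wx": 0, "wy": 0, "wz": 0},
])

```text
time: 28.15
eef_pos: [0.5405, 0.0055, 0.1389]
ee_rot: [-0.0, -0.099, 0.995, 0.0]
wrist_force: [0.5, -1.1, -1.7]
opening: 0.397
```

>>> step_arm([
  {"fingers": 0, "x": 2.07, "y": -4.56, "z": 0, "wx": 0, "wy": 0, "wz": 0},
  {"fingers": 0, "x": 2.07, "y": -4.56, "z": 0, "wx": 0, "wy": 0, "wz": 0},
  {"fingers": 0, "x": 2.07, "y": -4.56, "z": 0, "wx": 0, "wy": 0, "wz": 0},
  {"fingers": 0, "x": 2.07, "y": -4.56, "z": 0, "wx": 0, "wy": 0, "wz": 0},
  {"fingers": 0, "x": 2.07, "y": -4.56, "z": 0, "wx": 0, "wy": 0, "wz": 0},
  {"fingers": 0, "x": 2.07, "y": -4.56, "z": 0, "wx": 0, "wy": 0, "wz": 0},
  {"fingers": 0, "x": 1.04, "y": -2.28, "z": 0, "wx": 0, "wy": 0, "wz": 0},
  {"fingers": 0, "x": 0, "y": 0, "z": 0, "wx": 0, "wy": 0, "wz": 0},
])

```text
time: 29.15
eef_pos: [0.4668, -0.3115, 0.1388]
ee_rot: [-0.0, -0.097, 0.995, 0.0]
wrist_force: [0.9, 0.6, -1.5]
opening: 0.395
```

>>> step_arm([
  {"fingers": 0, "x": 0, "y": 0, "z": 0, "wx": 0, "wy": 0, "wz": 10.2},
  {"fingers": 0, "x": 0, "y": 0, "z": 0, "wx": 0, "wy": 0, "wz": 10.2},
  {"fingers": 0, "x": 0, "y": 0, "z": 0, "wx": 0, "wy": 0, "wz": 10.2},
  {"fingers": 0, "x": 0, "y": 0, "z": 0, "wx": 0, "wy": 0, "wz": 10.2},
  {"fingers": 0, "x": 0, "y": 0, "z": 0, "wx": 0, "wy": 0, "wz": 10.2},
  {"fingers": 0, "x": 0, "y": 0, "z": 0, "wx": 0, "wy": 0, "wz": 10.2},
])

```text
time: 29.9
eef_pos: [0.4675, -0.3089, 0.1389]
ee_rot: [-0.0, 0.424, 0.906, 0.0]
wrist_force: [-0.7, -0.1, -1.7]
opening: 0.397
```

>>> step_arm([
  {"fingers": 0, "x": 0, "y": 0, "z": 0, "wx": 0, "wy": 0, "wz": 10},
  {"fingers": 0, "x": 0, "y": 0, "z": 0, "wx": 0, "wy": 0, "wz": 10},
  {"fingers": 0, "x": 0, "y": 0, "z": 0, "wx": 0, "wy": 0, "wz": 10},
  {"fingers": 0, "x": 0, "y": 0, "z": 0, "wx": 0, "wy": 0, "wz": 10},
  {"fingers": 0, "x": 0, "y": 0, "z": 0, "wx": 0, "wy": 0, "wz": 10},
  {"fingers": 0, "x": 0, "y": 0, "z": 0, "wx": 0, "wy": 0, "wz": 10},
  {"fingers": 0, "x": 0, "y": 0, "z": 0, "wx": 0, "wy": 0, "wz": 0},
])

```text
time: 30.78
eef_pos: [0.4675, -0.3091, 0.1389]
ee_rot: [-0.0, 0.818, 0.575, -0.0]
wrist_force: [0.5, -0.2, -2.7]
opening: 0.392
```

```bash
python3 - <<'E'
from h import *
for n in("wrist","side"): cv2.imwrite(f"pics/{n}7.png",robot.read_camera(n))
p=(.469,-.309,np.radians(70))
for n in("wrist",): print(n,[fit("nest_yellow",[q],p) for q in regs((n,),"nest_yellow",p)])
go(.469,-.309,.05,-20)
E
```

```text
wrist [(np.float64(0.4668), np.float64(-0.3096), np.float64(72.2), np.float64(0.21))]
t 30.93 at [ 0.4675 -0.3096  0.1389] yaw -19.6 open 0.395 j6 -0.35 | shift cm [0.11 0.12 8.89] turn wz 0.4
```

View pics/wrist7.png

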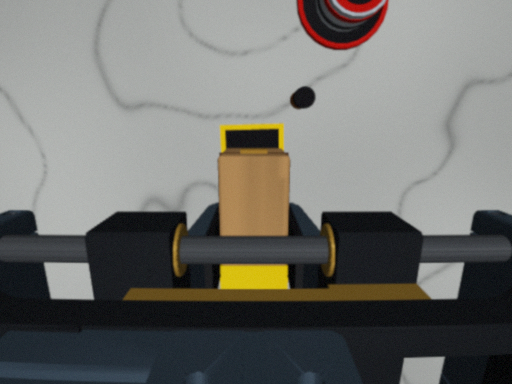

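The case sits square over the yellow holder (rim end at row 127, columns 220–283).

>>> step_arm([
  {"fingers": 0, "x": 0.1, "y": 0.1, "z": 3, "wx": 0, "wy": 0, "wz": 0.4},
  {"fingers": 0, "x": 0, "y": 0, "z": 3.5, "wx": 0, "wy": 0, "wz": 0},
  {"fingers": 0, "x": 0, "y": 0, "z": 3, "wx": 0, "wy": 0, "wz": 0},
  {"fingers": 0, "x": 0, "y": 0, "z": 1.5, "wx": 0, "wy": 0, "wz": 0},
  {"fingers": 0, "x": 0, "y": 0, "z": 0.5, "wx": 0, "wy": 0, "wz": 0},
  {"fingers": 0, "x": 0, "y": 0, "z": 0, "wx": 0, "wy": 0, "wz": 0},
])

```text
time: 31.68
eef_pos: [0.4691, -0.3097, 0.0244]
ee_rot: [0.0, 0.82, 0.572, 0.0]
wrist_force: [-0.0, 0.1, -1.8]
opening: 0.389
```

```bash
python3 - <<'E'
from h import *
go(.469,-.309,.018,-20)
a=robot.read_camera("scene")[90:200,150:290]
b=robot.read_camera("side")[270:380,220:360]
cv2.imwrite("pics/y1.png",cv2.resize(np.hstack([a,b]),None,fx=2.8,fy=2.8,interpolation=cv2.INTER_CUBIC))
E
```

```text
t 31.68 at [ 0.4691 -0.3097  0.0244] yaw -20.2 open 0.389 j6 -0.34 | shift cm [ 0.06 -0.04  0.64] turn wz -0.2
```

View pics/y1.png

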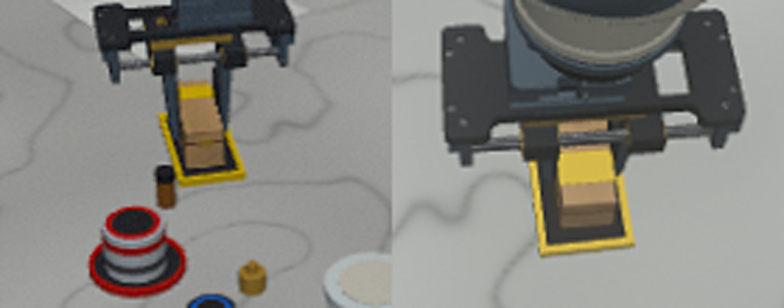

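Both views show the case inside the yellow rim; lower the rest and release.

>>> step_arm([
  {"fingers": 0, "x": 0, "y": 0, "z": 0.3, "wx": 0, "wy": 0, "wz": 0},
  {"fingers": 0, "x": 0, "y": 0, "z": 0.25, "wx": 0, "wy": 0, "wz": 0},
  {"fingers": 0, "x": 0, "y": 0, "z": 0, "wx": 0, "wy": 0, "wz": 0},
])

```text
time: 32.15
eef_pos: [0.4687, -0.3094, 0.0183]
ee_rot: [-0.0, 0.821, 0.572, -0.0]
wrist_force: [-0.9, 0.6, -2.4]
opening: 0.394
```

>>> step_arm([
  {"fingers": 0.6, "x": 0, "y": 0, "z": 0, "wx": 0, "wy": 0, "wz": 0},
  {"fingers": 0.6, "x": 0, "y": 0, "z": 0, "wx": 0, "wy": 0, "wz": 0},
  {"fingers": 0.6, "x": 0, "y": 0, "z": 0, "wx": 0, "wy": 0, "wz": 0},
  {"fingers": 0.6, "x": 0, "y": 0, "z": 0, "wx": 0, "wy": 0, "wz": 0},
  {"fingers": 0.6, "x": 0, "y": 0, "z": -2, "wx": 0, "wy": 0, "wz": 0},
  {"fingers": 0.6, "x": 0, "y": 0, "z": -4, "wx": 0, "wy": 0, "wz": 0},
  {"fingers": 0.6, "x": 0, "y": 0, "z": -5, "wx": 0, "wy": 0, "wz": 0},
  {"fingers": 0.6, "x": 0, "y": 0, "z": -5, "wx": 0, "wy": 0, "wz": 0},
  {"fingers": 0.6, "x": 0, "y": 0, "z": -5, "wx": 0, "wy": 0, "wz": 0},
  {"fingers": 0.6, "x": 0, "y": 0, "z": -4, "wx": 0, "wy": 0, "wz": 0},
])

```text
time: 33.4
eef_pos: [0.4689, -0.3095, 0.2707]
ee_rot: [0.001, 0.821, 0.572, 0.0]
wrist_force: [0.8, -0.8, 0.0]
opening: 0.6
```

```bash
python3 - <<'E'
from h import *
for n in("scene","side","wrist"): cv2.imwrite(f"pics/{n}9.png",robot.read_camera(n))
P=dict(eyepiece=(.614,-.0286),lens=(.608,-.173),pot=(.469,.139),slide_case=(.469,-.309,np.radians(70)),glass_dish=(.458,-.028))
for k,p in P.items(): print(k,[[fit(k,[q],p,0 if k=="glass_dish" else .003) for q in regs((n,),k,p)] for n in("scene","side","wrist")])
b=cv2.imread("pics/side9.png")[110:384,150:400]; a=cv2.imread("pics/scene9.png")[80:354,140:390]
cv2.imwrite("pics/f.png",cv2.resize(np.hstack([a,b]),None,fx=1.6,fy=1.6,interpolation=cv2.INTER_CUBIC))
E
```

```text
eyepiece [[(np.float64(0.6137), np.float64(-0.0263), 0, np.float64(0.95))], [], []]
lens [[(np.float64(0.6069), np.float64(-0.1708), 0, np.float64(0.86))], [(np.float64(0.6065), np.float64(-0.1743), 0, np.float64(0.51))], [(np.float64(0.5995), np.float64(-0.1727), 0, np.float64(0.93))]]
pot [[(np.float64(0.4676), np.float64(0.141), 0, np.float64(0.96))], [(np.float64(0.4674), np.float64(0.1377), 0, np.float64(0.92))], []]
slide_case [[(np.float64(0.4696), np.float64(-0.3089), np.float64(68.1), np.float64(0.91))], [(np.float64(0.4715), np.float64(-0.3098), np.float64(69.8), np.float64(0.94))], [(np.float64(0.4658), np.float64(-0.3063), np.float64(70.0), np.float64(0.95))]]
glass_dish [[(np.float64(0.4591), np.float64(-0.027), 0, np.float64(0.96))], [(np.float64(0.4526), np.float64(-0.0269), 0, np.float64(0.53))], []]
```

View pics/f.png

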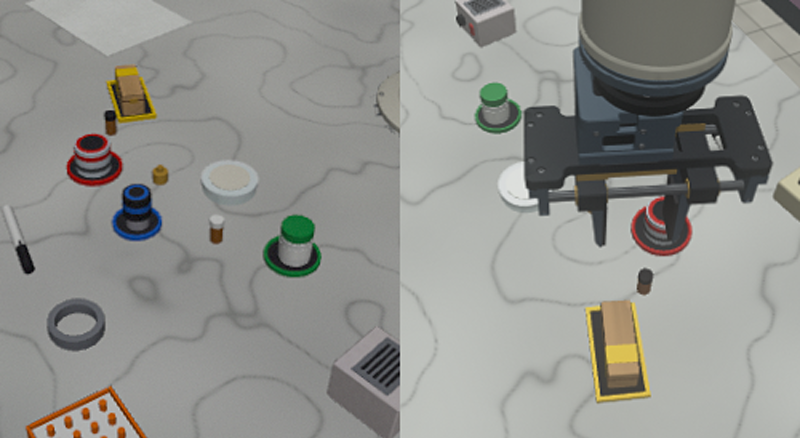

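View pics/wrist9.png

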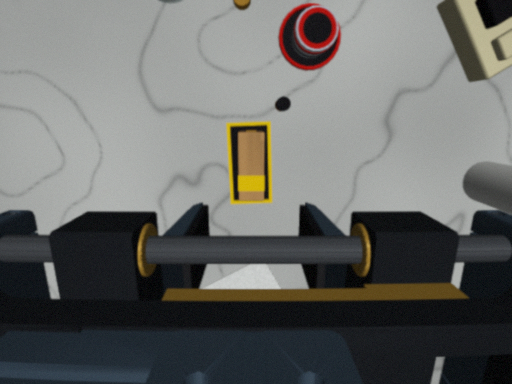

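```bash
python3 - <<'E'
from h import *
a=cv2.imread("pics/side9.png")[285:370,250:330]; b=cv2.imread("pics/wrist9.png")[110:210,205:295]; c=cv2.imread("pics/scene9.png")[110:165,200:245]
r=lambda i:cv2.resize(i,(260,int(i.shape[0]*260/i.shape[1])),interpolation=cv2.INTER_CUBIC)[:270]
cv2.imwrite("pics/g.png",np.hstack([r(a),r(b),r(c)]))
E
```

```text
(no output)
```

View pics/g.png

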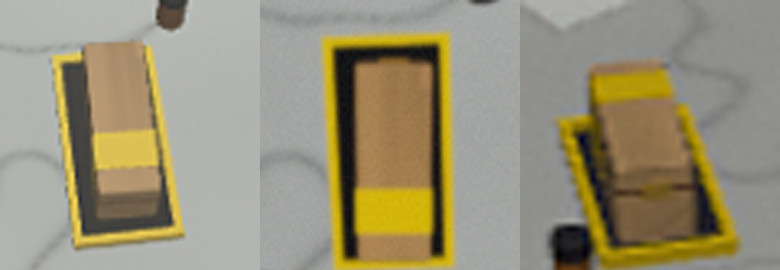

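The close-up shows the case inside the rim with floor visible at both ends (left and right crops) and no tilt. I'm handing in.

```bash
python3 -c "
from rig import robot
print(robot.hand_in(), robot.get_state()['time'])"
```

```text
the job is handed in; nothing more can be done
the job is handed in; nothing more can be done
```

All four things are in their holders, and I handed the job in at about 34 s on the robot's clock. I placed the eyepiece in blue, then the lens in red and the pot in green, keeping the pot upright throughout. Last, I pushed the slide case about 63 mm along the lamp unit, gripped it across its width and set it in yellow.

**Last checks:** In the final scene-camera fits, each thing matches an upright model standing on its holder's floor, within about 4 mm of the holder's centre. The margins are 8 to 14 mm. The close-up crops show the slide case inside the rim with no visible tilt.

**Glass dish:** It did not move (about 1.5 mm between the first and last fits, within calibration error).

**Checks that failed or disagreed:**
- **Side camera:** The gripper hid the eyepiece in the final side view, and partly hid the lens and dish, so those side fits are missing or poor. The eyepiece and lens did fit from the side camera right after they were placed.
- **Wrist camera:** It put the lens about 8 mm off towards the robot, against under 3 mm from the other two cameras. I trusted the other two.
- **First move:** The first two move calls were refused because not every field was filled in, so nothing moved until I resent them.

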